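# Pack the milk sampling kit into its carrier

## Task

Pack the milk sampling kit into its carrier tray: stand the red-lidded jar in the red holder, the yellow-lidded jar in the yellow holder, the amber dropper bottle in the narrow black holder and the large steel beaker in the wide blue holder, and nest the small steel beaker inside the large one. Each must stand upright and fully down on the floor of its place, and nothing of the kit may be tipped over on the way.

Things in the scene. Friction and masses are not known exactly. Their poses are not given: they have to be found in the camera images.
- red_jar: White sample jar with a bright red lid, 69 mm high; body 48 mm across under the lid, tapering downward; lid 54 mm across, from 55 to 69 mm above the bottom: grasp round the lid. Origin: centre of the underside, z up. About 70 g. The five parts start upright on the bench (z = 0) in front of the tray, in random order.
- yellow_jar: White sample jar with a yellow screw lid, otherwise the same as the red-lidded jar: 69 mm high, body 48 mm, lid 54 mm across from 55 to 69 mm above the bottom. Origin: centre of the underside, z up. About 70 g. (Left of the parts a fixed window sill stands at y > 0.38, 0.19 to 0.22 m up.)
- dropper_bottle: Amber-brown dropper bottle with a black rubber teat, 105 mm high in all; its firm round body is 33 mm across and reaches 66 mm above the bottom: grasp round the body, below the teat. Origin: centre of the underside, z up. About 50 g.
- large_beaker: Wide, low steel beaker, open at the top: 64 mm outside diameter (67 mm at the rim), 55 mm high, wall 2 mm, floor 2 mm thick. Grasp round the outside. Origin: centre of the underside, z up. About 120 g.
- small_beaker: Narrow, tall steel beaker, open at the top: 42 mm outside diameter (45 mm at the rim), 85 mm high, wall 2 mm. Grasp round the outside near the top: once nested it stands 32 mm out of the large beaker. Origin: centre of the underside, z up. About 90 g.
- red_holder_seat (a point): Holder: white 100 x 100 x 8 mm base with an upright open round cup, red, 56 mm inside diameter, black rubber floor. The point is the centre of the cup's floor, 13 mm above the bench, z up; the cup's rim is 20 mm above it. Cup wall 4 mm thick, mouth flared 3 mm. Fixed. The four holders stand 2 by 2, 102 mm apart, in random order, in a fixed grey tray 218 mm square (rim 18 mm).
- yellow_holder_seat (a point): Holder: white 100 x 100 x 8 mm base with an upright open round cup, yellow, 56 mm inside diameter, black rubber floor. The point is the centre of the cup's floor, 13 mm above the bench, z up; the cup's rim is 20 mm above it. Cup wall 4 mm thick, mouth flared 3 mm. Fixed. 
- narrow_holder_seat (a point): Holder: white 100 x 100 x 8 mm base with an upright open round cup, black (the narrowest), 41 mm inside diameter, black rubber floor. The point is the centre of the cup's floor, 13 mm above the bench, z up; the cup's rim is 20 mm above it. Cup wall 4 mm thick, mouth flared 3 mm. Fixed. 
- wide_holder_seat (a point): Holder: white 100 x 100 x 8 mm base with an upright open round cup, blue (the widest), 72 mm inside diameter, black rubber floor. The point is the centre of the cup's floor, 13 mm above the bench, z up; the cup's rim is 20 mm above it. Cup wall 4 mm thick, mouth flared 3 mm. Fixed. 
- small_seat (a point): Centre of the large beaker's inner floor, where the small beaker is to stand: 2 mm above the large beaker's underside, on its axis; the inside is 60 mm across. It moves with the large beaker. Beware: a fixed drawer cabinet, 0.21 m high (0.28 m with what lies on it), stands right of the tray at y < -0.065; its handles reach to x = 0.49; two parts start in front of it.

How it is judged:
At the end, for the whole second after the job is handed in: Red jar in red, yellow jar in yellow holder (10 mm off centre at most), dropper bottle in black, large beaker in blue holder (8 mm), small beaker inside the large (12 mm); each within 4 mm of its floor, upright within 0.12 rad, released, at rest (horizontal distance between red_jar and red_holder_seat below 0.01 m and z of red_jar in the frame of red_holder_seat between -0.004 and 0.004 m and angle between each of red_jar, yellow_jar, dropper_bottle, large_beaker, small_beaker's own z axis and vertical below 0.12 rad and linear speed of each of red_jar, yellow_jar, dropper_bottle, large_beaker, small_beaker below 0.02 m/s and horizontal distance between yellow_jar and yellow_holder_seat below 0.01 m and z of yellow_jar in the frame of yellow_holder_seat between -0.004 and 0.004 m and horizontal distance between dropper_bottle and narrow_holder_seat below 0.008 m and z of dropper_bottle in the frame of narrow_holder_seat between -0.004 and 0.004 m and horizontal distance between large_beaker and wide_holder_seat below 0.008 m and z of large_beaker in the frame of wide_holder_seat between -0.004 and 0.004 m and horizontal distance between small_beaker and small_seat below 0.012 m and z of small_beaker in the frame of small_seat between -0.004 and 0.004 m); the robot touches nothing.
It fails at once if a part of the kit is tipped over (angle between any of red_jar, yellow_jar, dropper_bottle, large_beaker, small_beaker's own z axis and vertical above 0.8 rad).
It also fails if it takes over 136 s, if anything falls off the work surface, if the arm or the gripper's body presses on something with over 40 N, if the wrist force passes 120 N, or if a joint passes its speed limit or range.

## Robot

A 7-joint arm with a two-finger parallel gripper is mounted at the origin on a cart in front of the work surface, level with it; the furniture and walls round the work are solid. World frame = base frame: x ahead of the robot, y to its left, z up, the work surface at z = 0. Lengths are in m, angles in rad, forces in N, time in s.
With the tool pointing down it reaches from about 0.425 to 1.025 m from the base axis. Payload 9.4 kg.
Tool frame: the origin (TCP) lies at the very end of the fingers, on their centre line; the grasp point (between the pads) lies 19 mm behind it (ctrl.grip_depth is the distance from the TCP to the grasp point, in m); z points along the fingers, y is the line along which they close (so a half turn about z gives the same grasp; the last joint's range is limited). The gripper opens to 85 mm and grips with 20 to 120 N. Pads are 22 mm wide; open, the fingers measure 114 mm over their backs; the gripper's body (76 mm by 85 mm) begins 54 mm behind the grasp point. The pads swing forward as they close: fully open they stand 13 mm farther back than shut.
Start: joints at [1.135, 0.599, -0.003, 1.599, 0.002, 0.943, -0.08], TCP at [0.255, -0.679, 0.231] pointing down, gripper open.
Joint ranges: [-2.57, 2.57], [-0.35, 1.97], [-1.29, 1.29], [0.11, 2.56], [-1.05, 4.19], [0.11, 1.86], [-2.63, 2.63]. Speed limits (rad/s): [2.22, 2.22, 3.01, 3.01, 3.14, 3.14, 3.14].

## Interface

Orientations are given as a rotation vector (axis times angle).
In Python, from cell import ctrl, optics gives the robot as it stands. The module is installed in compiled form; this text tells all that it offers.
- The arm moves only by the tool jog_arm, never from a script. Its argument "motion" is a list of rows, each an object of numbers: "x", "y", "z": the shift along the world's x, y, z in cm; "rx", "ry", "rz": the turn, a rotation vector about the world's x, y, z in degrees; "grip": the opening in per cent of the stroke, from 0 (shut) to 100 (fully open). A call has 1 to 8 rows; each row is the pose to reach, as a shift and turn from the pose commanded when the call began; what a row does not reach only later rows make up. A row lasts 1/12 s, in which the tool goes at most 41.7 mm and 7.16 degrees, less where a joint would pass 70% of its speed; a pose out of reach is approached as far as the arm can. A call with a gripper value outside its range is refused whole. The fingers move at their own pace and stop on an object; the grip force is fixed at half the most. Time passes only in rows, so rows that repeat a pose let the fingers close. It gives the time, the measured TCP pose, the force, the opening and the grip force at its end, in the units of the state.
- ctrl.get_obs(): the state, without advancing time (a new reading comes with each control period).
- optics.read_camera(name): name is "scene" or "top" or "wrist"; returns the picture (420x560x3 uint8, red, green, blue); there is no depth.
- optics.camera_params(name): a dict with "mtx" (3x3 intrinsics, pixels), "rvec" (rotation vector, rad) and "tvec" (3), from world to camera coordinates, as OpenCV has them. Camera axes: x right, y down, z forward; pixel columns grow to the right and rows downward; lengths in m; the calibration is good to about 2 mm. The wrist camera is an equidistant fisheye: a pixel r from the principal point sees the ray r / f radians off the axis. A picture is of the moment at which its call begins: read the wrist's pose just before it. camera_params takes no time and is no camera call; for the wrist camera it gives the pose at the moment of the call.
- ctrl.sign_off(): hands the job in; it is judged then, once.
The state is a dict: "clock": time; "joint_pos": joint angles; "joint_vel": joint speeds; "tau": joint torques, N m; "tcp_pos": TCP position; "tcp_rot": TCP orientation; "contact_force": force on the tool from outside, world axes, zero at the start; "ft_torque": the same for the moment, N m; "grip_width": finger opening in m; "grip_force": force on a finger pad.
Only numpy, scipy, OpenCV 4.12 (cv2) and the standard library are available. Lean on these libraries where they do the work, as an engineer would, in place of code of your own. Each camera call takes 0.05 s, during which the arm holds its last target. There are 200 camera calls.

## Working session

There is one attempt and no reset: what is moved stays moved. The work goes in short steps, Python scripts to look and compute and a tool call to move; the robot and the scene stay as the last step left them, time stands still between calls to the robot, and variables do not carry over. Pictures are saved under pics/ and viewed, at most 14 in all, crops included, and the job is handed in when it is done.

Besides the shell and the picture viewer there is one more tool, called as name(argument=value, ...) on one line, values as JSON. jog_arm: Moves the arm, as the interface text tells. Its arguments: {"type":"object","properties":{"motion":{"type":"array","items":{"type":"object","properties":{"x":{"type":"number"},"y":{"type":"number"},"z":{"type":"number"},"rx":{"type":"number"},"ry":{"type":"number"},"rz":{"type":"number"},"grip":{"type":"number"}}}}},"required":["motion"]}

```bash
mkdir -p pics
python3 - <<'E'
from cell import ctrl, optics
import cv2,numpy as np
o=ctrl.get_obs(); print({k:np.round(v,3) for k,v in o.items()})
for n in ("scene","top"):
    im=optics.read_camera(n); cv2.imwrite(f"pics/{n}0.png",im[:,:,::-1]); p=optics.camera_params(n); print(n,{k:np.round(v,3).tolist() for k,v in p.items()})
print(optics.camera_params("wrist"))
E
```

```text
{'clock': np.float64(0.0), 'joint_pos': array([ 1.135,  0.6  , -0.003,  1.6  ,  0.002,  0.943, -0.08 ]), 'joint_vel': array([ 0.002, -0.001,  0.002, -0.   , -0.001,  0.001, -0.001]), 'tau': array([-0.0000e+00, -7.7643e+01,  1.5650e+00, -2.5801e+01,  1.2000e-02,
        9.0000e-03,  0.0000e+00]), 'tcp_pos': array([ 0.254, -0.678,  0.23 ]), 'tcp_rot': array([-3.09e+00, -5.60e-01,  1.00e-03]), 'contact_force': array([ 0.297, -1.183, -0.435]), 'ft_torque': array([ 0.012,  0.013, -0.018]), 'grip_force': np.float64(0.0), 'grip_width': np.float64(0.085)}
scene {'mtx': [[450.051, 0.0, 275.38], [0.0, 450.051, 201.607], [0.0, 0.0, 1.0]], 'rvec': [1.069, -2.422, 0.979], 'tvec': [0.385, 0.346, 0.791]}
top {'mtx': [[492.803, 0.0, 289.507], [0.0, 492.803, 215.846], [0.0, 0.0, 1.0]], 'rvec': [2.128, -2.095, 0.227], 'tvec': [-0.027, 0.549, 1.091]}
{'mtx': array([[325.1922621 ,   0.        , 287.7302784 ],
       [  0.        , 325.1922621 , 203.76538319],
       [  0.        ,   0.        ,   1.        ]]), 'rvec': array([-2.36828184,  1.63939225,  0.2530335 ]), 'tvec': array([-0.72472729, -0.03858539,  0.37872161])}
```

View pics/scene0.png

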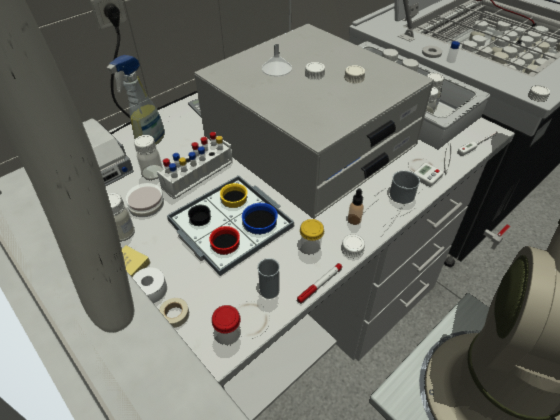

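View pics/top0.png

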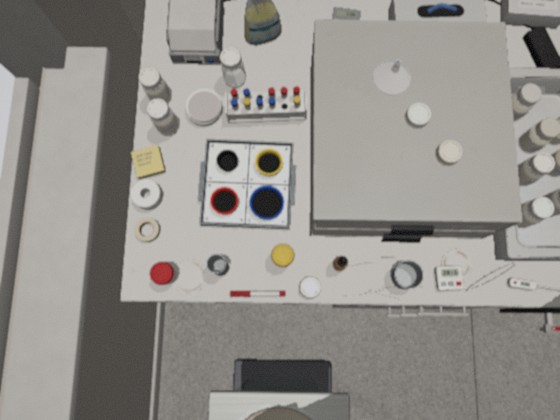

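The scene view shows, from left to right, the red jar (226,320), small beaker (268,278), yellow jar (312,235), dropper (356,207) and large beaker (404,186). In the top view the holders are black (228,160), yellow (269,162), red (224,201) and blue (267,202). The parts lie along row ~265 there.

```bash
cat > h.py <<'E'
from cell import ctrl, optics
import cv2,numpy as np
def ray(n,uv,p=None):
    p=p or optics.camera_params(n); R=cv2.Rodrigues(np.array(p["rvec"]))[0]; K=p["mtx"]
    a=(uv[0]-K[0,2])/K[0,0]; b=(uv[1]-K[1,2])/K[1,1]
    if n=="wrist":
        t=np.hypot(a,b); s=np.sin(t)/max(t,1e-9); d=np.array([a*s,b*s,np.cos(t)])
    else: d=np.array([a,b,1.])
    return -R.T@np.array(p["tvec"]).ravel(), R.T@(d/np.linalg.norm(d))
def onz(n,uv,z,p=None):
    c,d=ray(n,uv,p); return c+d*(z-c[2])/d[2]
def tri(n1,u1,n2,u2):
    c1,d1=ray(n1,u1);c2,d2=ray(n2,u2)
    s=np.linalg.lstsq(np.c_[d1,-d2],c2-c1,rcond=None)[0]
    a,b=c1+s[0]*d1,c2+s[1]*d2; return (a+b)/2,np.linalg.norm(a-b)
def blobs(im,hue,smin=110,vmin=50,amin=40):
    h=cv2.cvtColor(im,cv2.COLOR_RGB2HSV).astype(int); d=np.abs((h[...,0]-hue+90)%180-90)
    m=((d<10)&(h[...,1]>smin)&(h[...,2]>vmin)).astype(np.uint8)
    n,l,s,c=cv2.connectedComponentsWithStats(m)
    return [(s[i,4],c[i].round(1),s[i,:4]) for i in range(1,n) if s[i,4]>amin]
E
python3 - <<'E'
from h import *
S=cv2.imread("pics/scene0.png")[:,:,::-1].copy();T=cv2.imread("pics/top0.png")[:,:,::-1].copy()
print("camera pos",ray("top",(280,210))[0],ray("scene",(280,210))[0])
for n,im in(("top",T),("scene",S)):
  for nm,h in(("red",0),("yel",25),("blue",112)):
    for a,c,b in blobs(im,h): print(n,nm,a,c,b, onz(n,c,.062).round(3),onz(n,c,.033).round(3))
cv2.imwrite("pics/tc.png",cv2.resize(T[140:300,140:440,::-1],None,fx=2.66,fy=2.66,interpolation=cv2.INTER_CUBIC))
cv2.imwrite("pics/sc.png",cv2.resize(S[160:350,170:430,::-1],None,fx=3,fy=3,interpolation=cv2.INTER_CUBIC))
E
```

```text
camera pos [ 0.307949   -0.01645041  1.18200726] [0.02356997 0.48236277 0.81213895]
top red 257 [223.7 199.9] [211 188  27  26] [0.584 0.136 0.062] [0.591 0.14  0.033]
top red 401 [161.6 273. ] [150 263  24  21] [0.411 0.269 0.062] [0.414 0.277 0.033]
top red 78 [240.1 293.4] [231 291  19   5] [0.368 0.09  0.062] [0.37  0.093 0.033]
top yel 256 [268.6 161.3] [256 149  26  26] [0.68  0.034 0.062] [0.69  0.035 0.033]
top yel 372 [282.3 254.9] [272 245  22  21] [ 0.457 -0.003  0.062] [ 0.461 -0.003  0.033]
top blue 113 [442.4   7.8] [427   5  30   8] [ 1.1   -0.401  0.062] [ 1.12  -0.411  0.033]
top blue 280 [265.9 200.8] [250 186  33  33] [0.583 0.038 0.062] [0.591 0.039 0.033]
scene red 44 [503.7 229.3] [499 225  11  11] [ 0.174 -0.31   0.062] [ 0.18  -0.341  0.033]
scene red 421 [224.1 238.9] [209 226  31  28] [0.567 0.155 0.062] [0.588 0.143 0.033]
scene red 149 [306.7 293.2] [297 285  20  18] [0.349 0.12  0.062] [0.362 0.106 0.033]
scene red 633 [225.5 319.1] [212 305  28  29] [0.411 0.271 0.062] [0.426 0.263 0.033]
scene yel 44 [182.1 160.9] [179 158   7   7] [0.847 0.076 0.062] [0.878 0.061 0.033]
scene yel 391 [232.9 194.2] [220 183  27  25] [0.662 0.056 0.062] [0.687 0.039 0.033]
scene yel 413 [311.6 229.5] [300 219  24  22] [ 0.457 -0.003  0.062] [ 0.474 -0.021  0.033]
scene yel 385 [134.5 260.3] [122 247  27  28] [0.647 0.328 0.062] [0.672 0.322 0.033]
scene blue 43 [455.   44.1] [452  41   8   8] [ 0.72  -0.981  0.062] [ 0.747 -1.037  0.033]
scene blue 125 [123.6  60.5] [114  56  24  15] [ 1.423 -0.072  0.062] [ 1.477 -0.094  0.033]
scene blue 479 [259.4 216.9] [242 203  36  31] [0.564 0.057 0.062] [0.585 0.041 0.033]
```

View pics/tc.png

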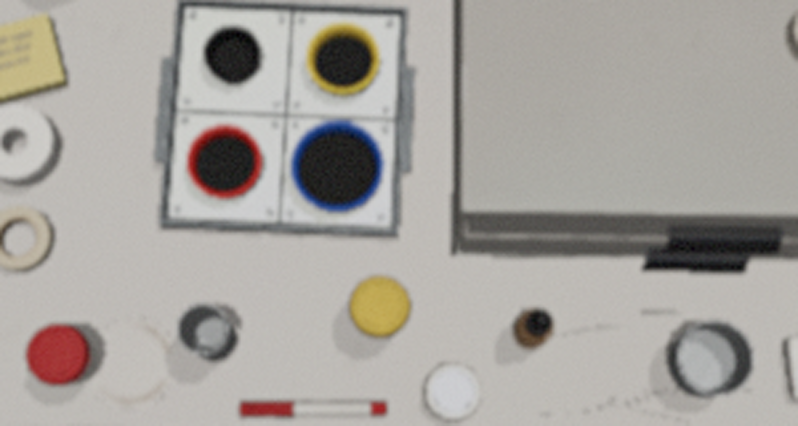

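View pics/sc.png

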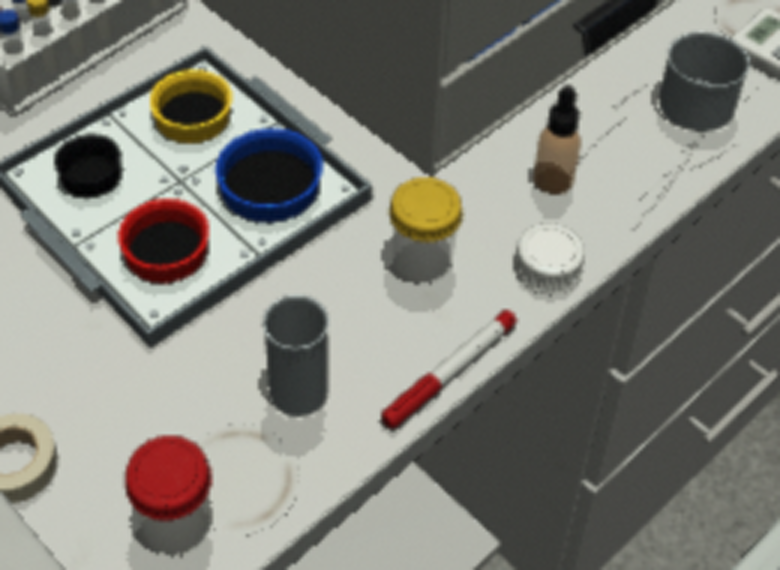

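The crops show the holders clearly (top crop: black (233,55), yellow (343,59), red (225,161), blue (338,166)). The beaker rims are at about (297,323) and (706,62) in the scene crop, and the dropper teat top is at (567,92).

Run:
```python
from h import *
S=cv2.imread("pics/scene0.png");T=cv2.imread("pics/top0.png")
def tc(u,v): return ((u+.5)/2.66+139.5,(v+.5)/2.66+139.5)
def sc(u,v): return ((u+.5)/3+169.5,(v+.5)/3+159.5)
def dark(im,n,box,thr,z):
    x0,y0,x1,y1=box; g=cv2.cvtColor(im,cv2.COLOR_BGR2GRAY)[y0:y1,x0:x1]
    k,l,s,c=cv2.connectedComponentsWithStats((g<thr).astype(np.uint8)); i=1+np.argmax(s[1:,4])
    q=s[i,:2]+s[i,2:4]/2-.5+[x0,y0]; return s[i],q,onz(n,q,z).round(4)
print("black",dark(T,"top",(212,145,244,176),70,.033),dark(S,"scene",(184,200,214,230),70,.033))
for nm,c in dict(black=(233,55),yellow=(343,59),red=(225,161),blue=(338,166)).items(): print(nm,onz("top",tc(*c),.033).round(4))
for nm,c in dict(black=(88,158),yellow=(191,98),red=(163,232),blue=(269,166)).items(): print(nm,onz("scene",sc(*c),.033).round(4))
print("small",onz("scene",sc(297,323),.085),onz("scene",sc(297,384),0), onz("top",tc(206,331),.085), tri("scene",sc(297,323),"top",tc(206,331)))
print("large",onz("scene",sc(706,62),.055),onz("top",tc(713,357),.055))
print("large bb",dark(T,"top",(385,255,430,295),110,.055))
print("small bb",dark(T,"top",(200,248,236,285),110,.085))
print("dropper",onz("scene",sc(567,92),.105),onz("top",tc(540,321),.1),onz("scene",sc(554,183),0.0),onz("scene",sc(559,140),0.066))
```

```text
black (array([  5,   6,  20,  20, 308], dtype=int32), array([226.5, 160.5]), array([0.6903, 0.1377, 0.033 ])) (array([  5,   5,  21,  21, 363], dtype=int32), array([199., 215.]), array([0.6861, 0.1416, 0.033 ]))
black [0.6907 0.1358 0.033 ]
yellow [0.6885 0.0348 0.033 ]
red [0.5904 0.1388 0.033 ]
blue [0.5874 0.0368 0.033 ]
black [0.6932 0.1366 0.033 ]
yellow [0.691  0.0346 0.033 ]
red [0.5923 0.1394 0.033 ]
blue [0.5893 0.037  0.033 ]
small [0.43217502 0.14481865 0.085     ] [0.44026281 0.1404142  0.        ] [0.43076872 0.14140418 0.085     ] (array([0.4323402 , 0.14275176, 0.08224316]), np.float64(0.003113835943296193))
large [ 0.41826479 -0.28831971  0.055     ] [ 0.41867914 -0.29028467  0.055     ]
large bb (array([ 18,   7,  19,  26, 174], dtype=int32), array([412. , 274.5]), array([ 0.4175, -0.3   ,  0.055 ]))
small bb (array([  8,   7,  15,  16, 114], dtype=int32), array([215. , 262.5]), array([0.4343, 0.1463, 0.085 ]))
dropper [ 0.44264889 -0.13474297  0.105     ] [ 0.44177168 -0.13689604  0.1       ] [ 0.44316498 -0.13839502  0.        ] [ 0.43553018 -0.12419825  0.066     ]
```

jog_arm(motion=[{"x": 8,"y": 19,"rz": -20.6},{"x": 8,"y": 19,"rz": -20.6},{"x": 8,"y": 19,"rz": -20.6},{"x": 8,"y": 19,"rz": -20.6},{"x": 8,"y": 19,"rz": -20.6},{"x": 16.4,"y": 30,"rz": -20.6},{"x": 16.4,"y": 30,"rz": -20.6},{"x": 16.4,"y": 30,"rz": -20.6}])

```text
schema error: expected keys x, y, z, rx, ry, rz, grip
```

jog_arm(motion=[{"y": 8.9},{"y": 8.9},{"y": 8.9},{"y": 8.9},{"y": 8.9}])

```text
schema error: expected keys x, y, z, rx, ry, rz, grip
```

Run:
```python
from h import *
o=ctrl.get_obs(); print(o["tcp_pos"],o["tcp_rot"],o["joint_pos"].round(2),o["contact_force"])
p=optics.camera_params("wrist"); im=optics.read_camera("wrist"); cv2.imwrite("pics/w1.png",im[:,:,::-1])
np.savez("w1.npz",**p); print(ray("wrist",(280,210),p))
```

```text
[ 0.25440894 -0.6784659   0.23052192] [-3.08990310e+00 -5.60358208e-01  5.41988732e-04] [ 1.14  0.6  -0.    1.6   0.    0.94 -0.08] [0.19885184 0.10902057 0.35308654]
(array([ 0.32725719, -0.65151508,  0.37226251]), array([-0.3068318 , -0.08922007, -0.9475727 ]))
```

View pics/w1.png

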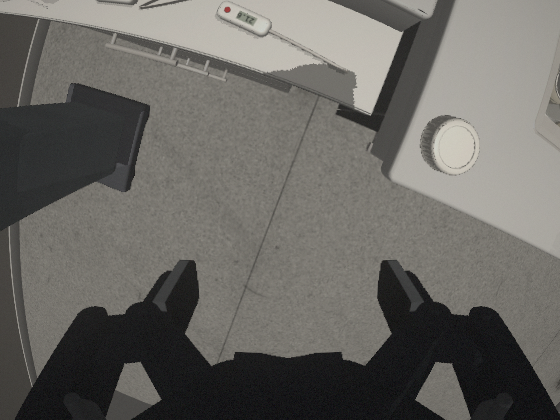

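The calls were refused because every row needs all the keys. The wrist picture shows the start view, with fingertips at (185,265) and (395,265).

jog_arm(motion=[{"x": 8,"y": 19,"z": 0,"rx": 0,"ry": 0,"rz": -20.6,"grip": 100},{"x": 8,"y": 19,"z": 0,"rx": 0,"ry": 0,"rz": -20.6,"grip": 100},{"x": 8,"y": 19,"z": 0,"rx": 0,"ry": 0,"rz": -20.6,"grip": 100},{"x": 8,"y": 19,"z": 0,"rx": 0,"ry": 0,"rz": -20.6,"grip": 100},{"x": 8,"y": 19,"z": 0,"rx": 0,"ry": 0,"rz": -20.6,"grip": 100},{"x": 16.4,"y": 30,"z": 0,"rx": 0,"ry": 0,"rz": -20.6,"grip": 100},{"x": 16.4,"y": 30,"z": 0,"rx": 0,"ry": 0,"rz": -20.6,"grip": 100},{"x": 16.4,"y": 30,"z": 0,"rx": 0,"ry": 0,"rz": -20.6,"grip": 100}])

```text
clock: 0.82
tcp_pos: [0.4111, -0.3877, 0.2314]
tcp_rot: [3.142, -0.002, 0.0]
contact_force: [-0.3, -0.3, -0.3]
grip_width: 0.0857
grip_force: 0.0
```

jog_arm(motion=[{"x": 0,"y": 8.9,"z": 0,"rx": 0,"ry": 0,"rz": 0,"grip": 100},{"x": 0,"y": 8.9,"z": 0,"rx": 0,"ry": 0,"rz": 0,"grip": 100},{"x": 0,"y": 8.9,"z": 0,"rx": 0,"ry": 0,"rz": 0,"grip": 100},{"x": 0,"y": 8.9,"z": 0,"rx": 0,"ry": 0,"rz": 0,"grip": 100},{"x": 0,"y": 8.9,"z": 0,"rx": 0,"ry": 0,"rz": 0,"grip": 100},{"x": 0,"y": 8.9,"z": 0,"rx": 0,"ry": 0,"rz": 0,"grip": 100}])

```text
clock: 1.32
tcp_pos: [0.4104, -0.3021, 0.2314]
tcp_rot: [3.141, -0.004, 0.001]
contact_force: [0.1, -0.5, 0.4]
grip_width: 0.0855
grip_force: 0.0
```

Run:
```python
from h import *
o=ctrl.get_obs(); print(o["tcp_pos"],o["tcp_rot"],o["joint_pos"].round(2),o["contact_force"])
p=optics.camera_params("wrist"); im=optics.read_camera("wrist"); cv2.imwrite("pics/w2.png",im[:,:,::-1])
np.savez("w2.npz",**p); print(ray("wrist",(280,210),p))
```

```text
[ 0.41040861 -0.30209385  0.23141317] [ 3.14067996e+00 -3.74426843e-03  5.44803489e-04] [ 0.47  0.34  0.07  2.09 -0.04  0.71 -1.01] [ 0.05624095 -0.52569256  0.37117311]
(array([ 0.48803479, -0.30208338,  0.37322732]), array([-0.31792226,  0.02308947, -0.94783559]))
```

View pics/w2.png

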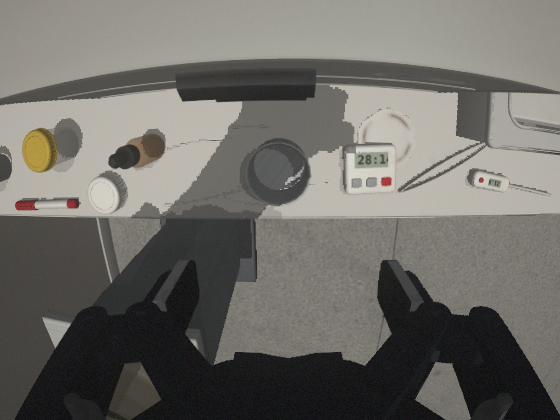

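The wrist view shows the large beaker's rim as a circle at about (279,171), radius 31. The dropper is at (150,148) and the yellow lid at (40,150).

Run:
```python
from h import *
p=dict(np.load("w2.npz"))
for uv,z in (((279,171),.055),((248,171),.055),((310,171),.055),((40,150),.069),((115,157),.105),((150,148),.0)): print(uv,onz("wrist",uv,z,p).round(4))
```

```text
(279, 171) [ 0.4223 -0.2937  0.055 ]
(248, 171) [ 0.4225 -0.2626  0.055 ]
(310, 171) [ 0.4223 -0.3246  0.055 ]
(40, 150) [ 0.4586 -0.0138  0.069 ]
(115, 157) [ 0.449 -0.144  0.105]
(150, 148) [ 0.4425 -0.1341  0.    ]
```

jog_arm(motion=[{"x": 1.0,"y": 1.0,"z": -4,"rx": 0,"ry": 0,"rz": 0,"grip": 100},{"x": 1.0,"y": 1.0,"z": -8,"rx": 0,"ry": 0,"rz": 0,"grip": 100},{"x": 1.0,"y": 1.0,"z": -12,"rx": 0,"ry": 0,"rz": 0,"grip": 100},{"x": 1.0,"y": 1.0,"z": -13,"rx": 0,"ry": 0,"rz": 0,"grip": 100},{"x": 1.0,"y": 1.0,"z": -13,"rx": 0,"ry": 0,"rz": 0,"grip": 100},{"x": 1.0,"y": 1.0,"z": -13,"rx": 0,"ry": 0,"rz": 0,"grip": 100}])

```text
clock: 1.87
tcp_pos: [0.4202, -0.2916, 0.1016]
tcp_rot: [-3.141, 0.004, 0.002]
contact_force: [0.7, 0.1, 0.8]
grip_width: 0.0853
grip_force: 0.0
```

```bash
cat >> h.py <<'E'
def snap(k):
    o=ctrl.get_obs(); p=optics.camera_params("wrist"); im=optics.read_camera("wrist")
    cv2.imwrite(f"pics/{k}.png",im[:,:,::-1]); np.savez(f"{k}.npz",**p)
    print(round(float(o["clock"]),2),o["tcp_pos"].round(4),o["contact_force"].round(1),round(float(o["grip_width"]),4)); return o,p,im
def topixel(p,X):
    R=cv2.Rodrigues(np.array(p["rvec"]))[0]; return cv2.fisheye.projectPoints(np.array(X,float).reshape(1,1,3),np.array(p["rvec"]).reshape(3,1),np.array(p["tvec"]).reshape(3,1),np.array(p["mtx"]),np.zeros((4,1)))[0].ravel()
E
python3 - <<'E'
from h import *
o,p,im=snap("w3"); print(topixel(p,o["tcp_pos"]))
E
```

```text
1.87 [ 0.4202 -0.2916  0.1016] [0.7 0.1 0.8] 0.0853
[287.60854913 267.55765266]
```

View pics/w3.png

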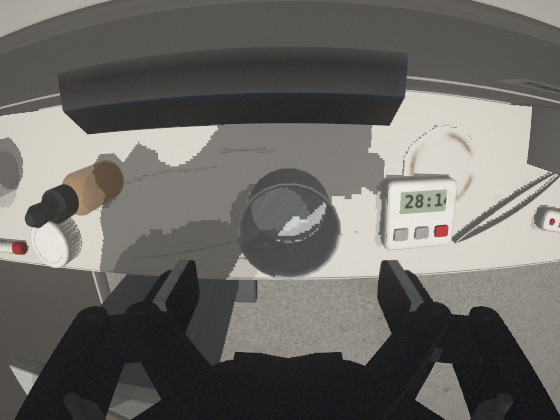

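The rim circle spans columns 240–341 and rows about 182–277, between the fingers whose inner pads are at 198 and 378.

Run:
```python
from h import *
p=dict(np.load("w3.npz"))
for uv in ((240,229),(341,229),(290.5,277),(290.5,182)): print(uv,onz("wrist",uv,.055,p).round(4))
print(topixel(p,(.4200,-.2934,.055)))
```

```text
(240, 229) [ 0.422  -0.2616  0.055 ]
(341, 229) [ 0.4218 -0.3252  0.055 ]
(290.5, 277) [ 0.3874 -0.2934  0.055 ]
(290.5, 182) [ 0.4521 -0.2933  0.055 ]
[290.53696256 232.02540193]
```

jog_arm(motion=[{"x": 0,"y": -0.2,"z": -3,"rx": 0,"ry": 0,"rz": 0,"grip": 100},{"x": 0,"y": -0.2,"z": -6,"rx": 0,"ry": 0,"rz": 0,"grip": 100},{"x": 0,"y": -0.2,"z": -7.8,"rx": 0,"ry": 0,"rz": 0,"grip": 100},{"x": 0,"y": -0.2,"z": -7.8,"rx": 0,"ry": 0,"rz": 0,"grip": 100},{"x": 0,"y": -0.2,"z": -7.8,"rx": 0,"ry": 0,"rz": 0,"grip": 60},{"x": 0,"y": -0.2,"z": -7.8,"rx": 0,"ry": 0,"rz": 0,"grip": 40},{"x": 0,"y": -0.2,"z": -7.8,"rx": 0,"ry": 0,"rz": 0,"grip": 40},{"x": 0,"y": -0.2,"z": -7.8,"rx": 0,"ry": 0,"rz": 0,"grip": 40}])

```text
clock: 2.58
tcp_pos: [0.4213, -0.2933, 0.0258]
tcp_rot: [3.14, -0.002, 0.004]
contact_force: [-0.2, 0.4, 5.9]
grip_width: 0.0638
grip_force: 66.0
```

jog_arm(motion=[{"x": 0,"y": 0,"z": 0,"rx": 0,"ry": 0,"rz": 0,"grip": 40},{"x": 0,"y": 0,"z": 0,"rx": 0,"ry": 0,"rz": 0,"grip": 40},{"x": 0,"y": 0,"z": 0,"rx": 0,"ry": 0,"rz": 0,"grip": 40}])

```text
clock: 2.83
tcp_pos: [0.4213, -0.2933, 0.0258]
tcp_rot: [3.14, -0.002, 0.005]
contact_force: [-1.6, 0.4, 7.6]
grip_width: 0.064
grip_force: 66.2
```

jog_arm(motion=[{"x": 0,"y": 0,"z": 2,"rx": 0,"ry": 0,"rz": 0,"grip": 40},{"x": 0,"y": 0,"z": 6,"rx": 0,"ry": 0,"rz": 0,"grip": 40},{"x": 0,"y": 0,"z": 10,"rx": 0,"ry": 0,"rz": 0,"grip": 40},{"x": 0,"y": 0,"z": 14,"rx": 0,"ry": 0,"rz": 0,"grip": 40},{"x": 0,"y": 2,"z": 17,"rx": 0,"ry": 0,"rz": 0,"grip": 40},{"x": 0,"y": 5,"z": 17,"rx": 0,"ry": 0,"rz": 0,"grip": 40},{"x": 0,"y": 9,"z": 17,"rx": 0,"ry": 0,"rz": 0,"grip": 40},{"x": 0,"y": 13,"z": 17,"rx": 0,"ry": 0,"rz": 0,"grip": 40}])

```text
clock: 3.5
tcp_pos: [0.4206, -0.162, 0.196]
tcp_rot: [3.14, -0.005, 0.008]
contact_force: [1.2, 0.2, -1.0]
grip_width: 0.0637
grip_force: 66.7
```

jog_arm(motion=[{"x": 0,"y": 4,"z": 0,"rx": 0,"ry": 0,"rz": 0,"grip": 40},{"x": 0,"y": 8,"z": 0,"rx": 0,"ry": 0,"rz": 0,"grip": 40},{"x": 0,"y": 12,"z": 0,"rx": 0,"ry": 0,"rz": 0,"grip": 40},{"x": 0,"y": 16,"z": 0,"rx": 0,"ry": 0,"rz": 0,"grip": 40},{"x": 2,"y": 20,"z": 0,"rx": 0,"ry": 0,"rz": 0,"grip": 40},{"x": 5,"y": 20,"z": 0,"rx": 0,"ry": 0,"rz": 0,"grip": 40},{"x": 8,"y": 20,"z": 0,"rx": 0,"ry": 0,"rz": 0,"grip": 40},{"x": 8,"y": 20,"z": 0,"rx": 0,"ry": 0,"rz": 0,"grip": 40}])

```text
clock: 4.17
tcp_pos: [0.5066, 0.0392, 0.1957]
tcp_rot: [-3.14, -0.002, -0.013]
contact_force: [0.3, -0.4, 0.0]
grip_width: 0.0634
grip_force: 66.7
```

Run:
```python
from h import *
o,p,im=snap("w4")
for n,c in dict(red=(.591,.139),blue=(.5885,.037),black=(.692,.1363),yellow=(.690,.0347)).items(): print(n,topixel(p,(*c,.033)))
```

```text
4.17 [0.5066 0.0392 0.1957] [ 0.3 -0.4  0. ] 0.0634
red [183.56996411 102.20666664]
blue [290.47526627 101.58019405]
black [187.03514729   1.83652479]
yellow [293.19081672  -2.23035088]
```

View pics/w4.png

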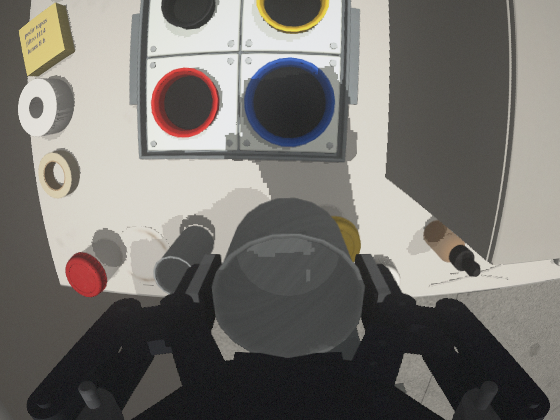

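The blue ring is at about (289,102) and the red ring at (185,101), both within 2 px of the prediction. The large beaker is held upright between the fingers.

Run:
```python
from h import *
p=dict(np.load("w4.npz")); im=cv2.imread("pics/w4.png")[:,:,::-1].copy()
for n,h in(("red",0),("blue",112)):
  for a,c,b in blobs(im,h,amin=150):
    q=b[:2]+b[2:]/2-.5; print(n,a,c,b,onz("wrist",q,.033,p).round(4))
for uv in ((214,285),(363,285),(289,234),(289,357)): print(onz("wrist",uv,.1957-.0258+.055,p).round(4))
```

```text
red 1608 [179.9 102.2] [151  68  68  69] [0.5911 0.138  0.033 ]
red 1355 [ 85.7 274.6] [ 66 252  41  45] [0.3974 0.2911 0.033 ]
blue 1871 [289.2 103.6] [245  58  90  89] [0.5881 0.0379 0.033 ]
[0.5135 0.0695 0.2249]
[0.5136 0.0082 0.2249]
[0.5366 0.0388 0.2249]
[0.4738 0.0385 0.2249]
```

jog_arm(motion=[{"x": 4,"y": -0.1,"z": 0,"rx": 0,"ry": 0,"rz": 0,"grip": 40},{"x": 8.3,"y": -0.1,"z": 0,"rx": 0,"ry": 0,"rz": 0,"grip": 40},{"x": 8.3,"y": -0.1,"z": -4,"rx": 0,"ry": 0,"rz": 0,"grip": 40},{"x": 8.3,"y": -0.1,"z": -8,"rx": 0,"ry": 0,"rz": 0,"grip": 40},{"x": 8.3,"y": -0.1,"z": -11,"rx": 0,"ry": 0,"rz": 0,"grip": 40},{"x": 8.3,"y": -0.1,"z": -12,"rx": 0,"ry": 0,"rz": 0,"grip": 40},{"x": 8.3,"y": -0.1,"z": -12,"rx": 0,"ry": 0,"rz": 0,"grip": 40},{"x": 8.3,"y": -0.1,"z": -12,"rx": 0,"ry": 0,"rz": 0,"grip": 40}])

```text
clock: 4.88
tcp_pos: [0.5835, 0.0362, 0.0747]
tcp_rot: [3.142, -0.002, 0.001]
contact_force: [0.3, -0.2, -0.5]
grip_width: 0.0634
grip_force: 66.6
```

jog_arm(motion=[{"x": 0.6,"y": 0.2,"z": 0,"rx": 0,"ry": 0,"rz": 0,"grip": 40},{"x": 0.6,"y": 0.2,"z": 0,"rx": 0,"ry": 0,"rz": 0,"grip": 40},{"x": 0.6,"y": 0.2,"z": -1,"rx": 0,"ry": 0,"rz": 0,"grip": 40},{"x": 0.6,"y": 0.2,"z": -2,"rx": 0,"ry": 0,"rz": 0,"grip": 40},{"x": 0.6,"y": 0.2,"z": -2.8,"rx": 0,"ry": 0,"rz": 0,"grip": 40},{"x": 0.6,"y": 0.2,"z": -3.4,"rx": 0,"ry": 0,"rz": 0,"grip": 40},{"x": 0.6,"y": 0.2,"z": -3.4,"rx": 0,"ry": 0,"rz": 0,"grip": 40},{"x": 0.6,"y": 0.2,"z": -3.4,"rx": 0,"ry": 0,"rz": 0,"grip": 40}])

```text
clock: 5.55
tcp_pos: [0.5891, 0.0384, 0.0385]
tcp_rot: [3.141, -0.001, -0.002]
contact_force: [-0.4, 0.6, -0.9]
grip_width: 0.0637
grip_force: 67.5
```

jog_arm(motion=[{"x": 0,"y": 0,"z": 0,"rx": 0,"ry": 0,"rz": 0,"grip": 85},{"x": 0,"y": 0,"z": 0,"rx": 0,"ry": 0,"rz": 0,"grip": 100},{"x": 0,"y": 0,"z": 0,"rx": 0,"ry": 0,"rz": 0,"grip": 100},{"x": 0,"y": 0,"z": 0,"rx": 0,"ry": 0,"rz": 0,"grip": 100},{"x": 0,"y": 0,"z": 3,"rx": 0,"ry": 0,"rz": 0,"grip": 100},{"x": 0,"y": 0,"z": 7,"rx": 0,"ry": 0,"rz": 0,"grip": 100},{"x": 0,"y": 0,"z": 11,"rx": 0,"ry": 0,"rz": 0,"grip": 100},{"x": 0,"y": 0,"z": 15,"rx": 0,"ry": 0,"rz": 0,"grip": 100}])

```text
clock: 6.22
tcp_pos: [0.589, 0.0384, 0.1908]
tcp_rot: [3.141, -0.001, -0.001]
contact_force: [0.9, 0.2, -0.8]
grip_width: 0.0854
grip_force: 0.0
```

jog_arm(motion=[{"x": -4,"y": 2.6,"z": 0,"rx": 0,"ry": 0,"rz": 0,"grip": 100},{"x": -7,"y": 4.8,"z": 0,"rx": 0,"ry": 0,"rz": 0,"grip": 100},{"x": -10,"y": 7,"z": 0,"rx": 0,"ry": 0,"rz": 0,"grip": 100},{"x": -13,"y": 9,"z": 0,"rx": 0,"ry": 0,"rz": 0,"grip": 100},{"x": -15.6,"y": 10.5,"z": 0,"rx": 0,"ry": 0,"rz": 0,"grip": 100},{"x": -15.6,"y": 10.5,"z": -2,"rx": 0,"ry": 0,"rz": 0,"grip": 100},{"x": -15.6,"y": 10.5,"z": -4,"rx": 0,"ry": 0,"rz": 0,"grip": 100},{"x": -15.6,"y": 10.5,"z": -4,"rx": 0,"ry": 0,"rz": 0,"grip": 100}])

```text
clock: 6.88
tcp_pos: [0.432, 0.1437, 0.1474]
tcp_rot: [3.14, 0.002, -0.004]
contact_force: [-0.2, -0.9, 0.6]
grip_width: 0.0858
grip_force: 0.0
```

Run:
```python
from h import *
o,p,im=snap("w5")
print(topixel(p,(.4325,.143,.085)),topixel(p,(.411,.27,.069)),topixel(p,(.588,.0375,.068)))
```

```text
6.88 [0.432  0.1437 0.1474] [-0.2 -0.9  0.6] 0.0858
[288.49978431 221.77293587] [130.16747551 238.08479954] [435.69832091   7.24665468]
```

View pics/w5.png

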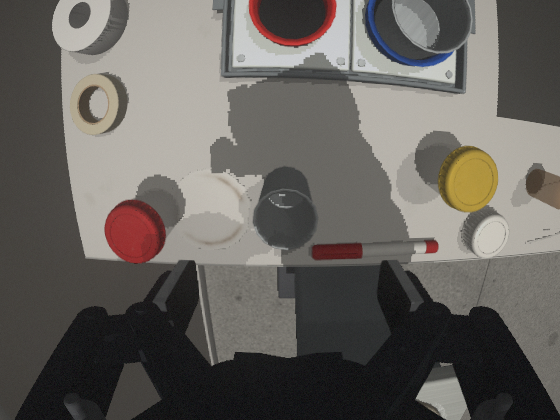

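The small beaker's rim is centred at about (284.5,219), spanning 253–316 by 189–249. The large beaker is standing in the blue cup. The red lid is at (135,231) and the yellow lid at (468,179).

Run:
```python
from h import *
p=dict(np.load("w5.npz"))
for uv in ((253,219),(316,219),(284.5,249),(284.5,189.5)): print(uv,onz("wrist",uv,.085,p).round(4))
im=cv2.imread("pics/w5.png")[:,:,::-1].copy()
for n,h in(("red",0),("yel",25)):
  for a,c,b in blobs(im,h,amin=300): print(n,a,c,b,onz("wrist",c,.064,p).round(4))
```

```text
(253, 219) [0.4344 0.1668 0.085 ]
(316, 219) [0.4345 0.1246 0.085 ]
(284.5, 249) [0.4123 0.1457 0.085 ]
(284.5, 189.5) [0.4549 0.1457 0.085 ]
red 1057 [292.1  24.5] [249   0  87  46] [0.5659 0.1408 0.064 ]
red 2943 [134.6 231.3] [105 200  61  64] [0.4149 0.2675 0.064 ]
red 708 [337.1 251.2] [312 244  50  16] [0.4001 0.1052 0.064 ]
yel 3071 [467.6 178.8] [438 146  60  66] [0.4594 0.0012 0.064 ]
```

jog_arm(motion=[{"x": 0.15,"y": 0.2,"z": -3,"rx": 0,"ry": 0,"rz": 0,"grip": 100},{"x": 0.15,"y": 0.2,"z": -6,"rx": 0,"ry": 0,"rz": 0,"grip": 100},{"x": 0.15,"y": 0.2,"z": -9,"rx": 0,"ry": 0,"rz": 0,"grip": 100},{"x": 0.15,"y": 0.2,"z": -9,"rx": 0,"ry": 0,"rz": 0,"grip": 80},{"x": 0.15,"y": 0.2,"z": -9,"rx": 0,"ry": 0,"rz": 0,"grip": 60},{"x": 0.15,"y": 0.2,"z": -9,"rx": 0,"ry": 0,"rz": 0,"grip": 40},{"x": 0.15,"y": 0.2,"z": -9,"rx": 0,"ry": 0,"rz": 0,"grip": 20},{"x": 0.15,"y": 0.2,"z": -9,"rx": 0,"ry": 0,"rz": 0,"grip": 20}])

```text
clock: 7.6
tcp_pos: [0.4358, 0.1456, 0.0615]
tcp_rot: [-3.141, 0.002, -0.004]
contact_force: [0.9, -0.8, 4.2]
grip_width: 0.0432
grip_force: 60.8
```

jog_arm(motion=[{"x": 0,"y": 0,"z": 0,"rx": 0,"ry": 0,"rz": 0,"grip": 20},{"x": 0,"y": 0,"z": 0,"rx": 0,"ry": 0,"rz": 0,"grip": 20},{"x": 0,"y": 0,"z": 0,"rx": 0,"ry": 0,"rz": 0,"grip": 20},{"x": 0,"y": 0,"z": 0,"rx": 0,"ry": 0,"rz": 0,"grip": 20}])

```text
clock: 7.93
tcp_pos: [0.4358, 0.1456, 0.0614]
tcp_rot: [-3.14, 0.002, -0.005]
contact_force: [-1.4, -1.6, 9.7]
grip_width: 0.0432
grip_force: 61.4
```

jog_arm(motion=[{"x": 0,"y": 0,"z": 2,"rx": 0,"ry": 0,"rz": 0,"grip": 20},{"x": 0,"y": 0,"z": 6,"rx": 0,"ry": 0,"rz": 0,"grip": 20},{"x": 0,"y": 0,"z": 10,"rx": 0,"ry": 0,"rz": 0,"grip": 20},{"x": 0,"y": 0,"z": 14,"rx": 0,"ry": 0,"rz": 0,"grip": 20},{"x": 2,"y": -4,"z": 15,"rx": 0,"ry": 0,"rz": 0,"grip": 20},{"x": 4,"y": -8,"z": 15,"rx": 0,"ry": 0,"rz": 0,"grip": 20},{"x": 6,"y": -10.8,"z": 15,"rx": 0,"ry": 0,"rz": 0,"grip": 20},{"x": 6,"y": -10.8,"z": 15,"rx": 0,"ry": 0,"rz": 0,"grip": 20}])

```text
clock: 8.6
tcp_pos: [0.499, 0.0304, 0.2121]
tcp_rot: [3.14, -0.015, 0.011]
contact_force: [-0.1, -0.5, -0.4]
grip_width: 0.0432
grip_force: 61.5
```

Run:
```python
from h import *
o,p,im=snap("w6")
print(topixel(p,(.588,.0375,.068)),topixel(p,o["tcp_pos"]+[-.0022,0,.085-.0615]))
```

```text
8.6 [0.499  0.0304 0.2121] [-0.1 -0.5 -0.4] 0.0432
[278.25340379  92.97086505] [287.74674242 297.46304394]
```

View pics/w6.png

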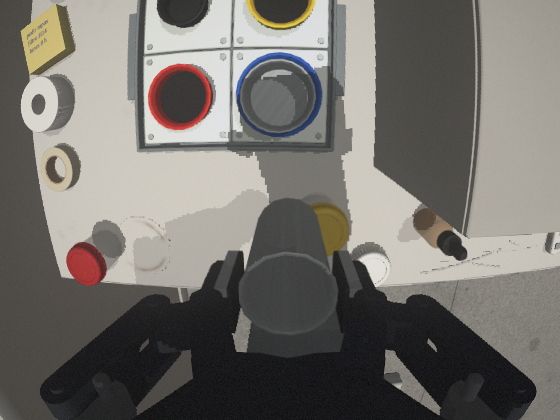

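The large beaker's rim is in the blue cup at about (277.5,94), where predicted (278,93). The small beaker is held upright, rim centre (288,293).

jog_arm(motion=[{"x": 4,"y": 0.7,"z": 0,"rx": 0,"ry": 0,"rz": 0,"grip": 20},{"x": 7,"y": 0.7,"z": 0,"rx": 0,"ry": 0,"rz": 0,"grip": 20},{"x": 9,"y": 0.7,"z": 0,"rx": 0,"ry": 0,"rz": 0,"grip": 20},{"x": 9,"y": 0.7,"z": -2,"rx": 0,"ry": 0,"rz": 0,"grip": 20},{"x": 9,"y": 0.7,"z": -4,"rx": 0,"ry": 0,"rz": 0,"grip": 20},{"x": 9,"y": 0.7,"z": -5.5,"rx": 0,"ry": 0,"rz": 0,"grip": 20},{"x": 9,"y": 0.7,"z": -5.5,"rx": 0,"ry": 0,"rz": 0,"grip": 20}])

```text
clock: 9.23
tcp_pos: [0.5829, 0.0456, 0.1527]
tcp_rot: [3.142, 0.001, -0.006]
contact_force: [-0.2, -0.5, -0.8]
grip_width: 0.0435
grip_force: 61.5
```

jog_arm(motion=[{"x": 0.7,"y": -0.8,"z": 0,"rx": 0,"ry": 0,"rz": 0,"grip": 20},{"x": 0.7,"y": -0.8,"z": 0,"rx": 0,"ry": 0,"rz": 0,"grip": 20},{"x": 0.7,"y": -0.8,"z": -2,"rx": 0,"ry": 0,"rz": 0,"grip": 20},{"x": 0.7,"y": -0.8,"z": -4,"rx": 0,"ry": 0,"rz": 0,"grip": 20},{"x": 0.7,"y": -0.8,"z": -6,"rx": 0,"ry": 0,"rz": 0,"grip": 20},{"x": 0.7,"y": -0.8,"z": -7,"rx": 0,"ry": 0,"rz": 0,"grip": 20},{"x": 0.7,"y": -0.8,"z": -7.3,"rx": 0,"ry": 0,"rz": 0,"grip": 20},{"x": 0.7,"y": -0.8,"z": -7.3,"rx": 0,"ry": 0,"rz": 0,"grip": 20}])

```text
clock: 9.9
tcp_pos: [0.5922, 0.0364, 0.0816]
tcp_rot: [3.142, -0.002, -0.0]
contact_force: [-0.0, -0.7, -0.8]
grip_width: 0.0434
grip_force: 61.5
```

jog_arm(motion=[{"x": -0.2,"y": 0.1,"z": -0.3,"rx": 0,"ry": 0,"rz": 0,"grip": 20},{"x": -0.2,"y": 0.1,"z": -0.5,"rx": 0,"ry": 0,"rz": 0,"grip": 20},{"x": -0.2,"y": 0.1,"z": -0.5,"rx": 0,"ry": 0,"rz": 0,"grip": 20},{"x": -0.2,"y": 0.1,"z": -0.5,"rx": 0,"ry": 0,"rz": 0,"grip": 20}])

```text
clock: 10.23
tcp_pos: [0.5902, 0.0376, 0.0768]
tcp_rot: [-3.141, 0.001, -0.001]
contact_force: [0.2, 0.8, -1.0]
grip_width: 0.0432
grip_force: 61.5
```

jog_arm(motion=[{"x": 0,"y": 0,"z": 0,"rx": 0,"ry": 0,"rz": 0,"grip": 60},{"x": 0,"y": 0,"z": 0,"rx": 0,"ry": 0,"rz": 0,"grip": 80},{"x": 0,"y": 0,"z": 0,"rx": 0,"ry": 0,"rz": 0,"grip": 80},{"x": 0,"y": 0,"z": 0,"rx": 0,"ry": 0,"rz": 0,"grip": 80},{"x": 0,"y": 0,"z": 3,"rx": 0,"ry": 0,"rz": 0,"grip": 80},{"x": 0,"y": 0,"z": 6,"rx": 0,"ry": 0,"rz": 0,"grip": 80},{"x": 0,"y": 0,"z": 10,"rx": 0,"ry": 0,"rz": 0,"grip": 80},{"x": -3,"y": 0,"z": 12,"rx": 0,"ry": 0,"rz": 0,"grip": 80}])

```text
clock: 10.9
tcp_pos: [0.5656, 0.0378, 0.2001]
tcp_rot: [-3.141, 0.002, -0.013]
contact_force: [2.7, 0.1, 0.9]
grip_width: 0.0684
grip_force: 0.0
```

jog_arm(motion=[{"x": -4,"y": 0,"z": 0,"rx": 0,"ry": 0,"rz": 0,"grip": 80},{"x": -8,"y": 0,"z": 0,"rx": 0,"ry": 0,"rz": 0,"grip": 80},{"x": -12,"y": -2,"z": 0,"rx": 0,"ry": 0,"rz": 0,"grip": 80},{"x": -12,"y": -6,"z": 0,"rx": 0,"ry": 0,"rz": 0,"grip": 80},{"x": -12,"y": -10,"z": 0,"rx": 0,"ry": 0,"rz": 0,"grip": 80},{"x": -12,"y": -14,"z": 0,"rx": 0,"ry": 0,"rz": 0,"grip": 80},{"x": -12,"y": -17.5,"z": 0,"rx": 0,"ry": 0,"rz": 0,"grip": 80},{"x": -12,"y": -17.5,"z": -1,"rx": 0,"ry": 0,"rz": 0,"grip": 80}])

```text
clock: 11.57
tcp_pos: [0.4403, -0.1446, 0.1878]
tcp_rot: [3.138, -0.014, 0.006]
contact_force: [0.3, 0.1, 0.5]
grip_width: 0.0683
grip_force: 0.0
```

Run:
```python
from h import *
o,p,im=snap("w7")
print(topixel(p,(.442,-.139,.105)),topixel(p,(.442,-.139,0.0)))
S=optics.read_camera("scene")[150:280,170:340,::-1]
W=im[100:320,180:400,::-1]
S=cv2.resize(S,None,fx=2.4,fy=2.4,interpolation=cv2.INTER_CUBIC); W=cv2.resize(W,(312,312),interpolation=cv2.INTER_CUBIC)
cv2.imwrite("pics/m7.png",np.hstack([S[:312],W]))
```

```text
11.57 [ 0.4403 -0.1446  0.1878] [0.3 0.1 0.5] 0.0683
[279.58969086 211.13657939] [281.66860291 178.99309516]
```

View pics/m7.png

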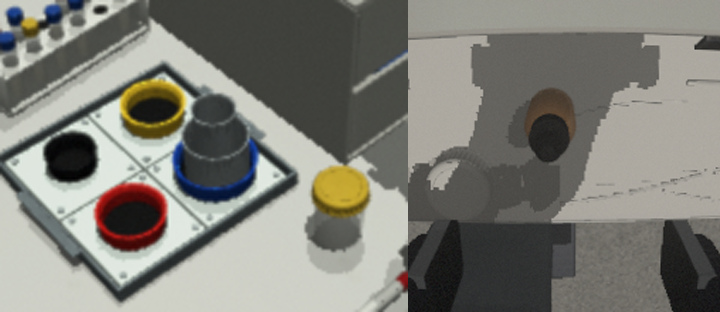

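Left: both beakers are nested in the blue cup. Right (wrist): the dropper's teat is at about (280,198) and its brown body spans columns 263–297, far base edge at row ~162.

Run:
```python
from h import *
p=dict(np.load("w7.npz")); im=cv2.imread("pics/w7.png")
g=cv2.cvtColor(im,cv2.COLOR_BGR2HSV).astype(int)[150:225,255:305]
m=((np.minimum(g[...,0],180-g[...,0])<22)&(g[...,1]>70)).astype(np.uint8)
for lab,M in (("brown",m),("dark",(g[...,2]<45).astype(np.uint8))):
    k,l,s,c=cv2.connectedComponentsWithStats(M); i=1+np.argmax(s[1:,4]); print(lab,s[i]+[255,150,0,0,0],c[i]+[255,150])
for uv,z in (((280,162),0),((280,200),.1),((280,196),.1),((263,190),.06),((297,190),.06)): print(uv,z,onz("wrist",uv,z,p).round(4))
```

```text
brown [262 163  36  36 638] [280.59717868 176.61755486]
dark [265 180  28  34 714] [278.95238095 196.43417367]
(280, 162) 0 [ 0.46   -0.1375  0.    ]
(280, 200) 0.1 [ 0.449  -0.1393  0.1   ]
(280, 196) 0.1 [ 0.4521 -0.1394  0.1   ]
(263, 190) 0.06 [ 0.4462 -0.1239  0.06  ]
(297, 190) 0.06 [ 0.4459 -0.1531  0.06  ]
```

jog_arm(motion=[{"x": 0.3,"y": 0.6,"z": -3,"rx": 0,"ry": 0,"rz": 0,"grip": 80},{"x": 0.3,"y": 0.6,"z": -6,"rx": 0,"ry": 0,"rz": 0,"grip": 80},{"x": 0.3,"y": 0.6,"z": -6,"rx": 0,"ry": 0,"rz": 0,"grip": 80},{"x": 0.3,"y": 0.6,"z": -6,"rx": 0,"ry": 0,"rz": 0,"grip": 80}])

```text
clock: 12.0
tcp_pos: [0.4421, -0.1302, 0.1258]
tcp_rot: [-3.141, -0.002, 0.006]
contact_force: [0.5, -0.8, 0.3]
grip_width: 0.0683
grip_force: 0.0
```

Run:
```python
from h import *
o,p,im=snap("w8")
for z in (0,.066,.105): print(z,topixel(p,(.443,-.1385,z)))
cv2.imwrite("pics/w8c.png",cv2.resize(im[120:320,170:410,::-1],None,fx=2.5,fy=2.5,interpolation=cv2.INTER_CUBIC))
```

```text
12.0 [ 0.4421 -0.1302  0.1258] [ 0.5 -0.8  0.3] 0.0683
0 [297.43722606 194.97606361]
0.066 [300.18769068 222.6643901 ]
0.105 [302.6565872  247.97384326]
```

View pics/w8c.png

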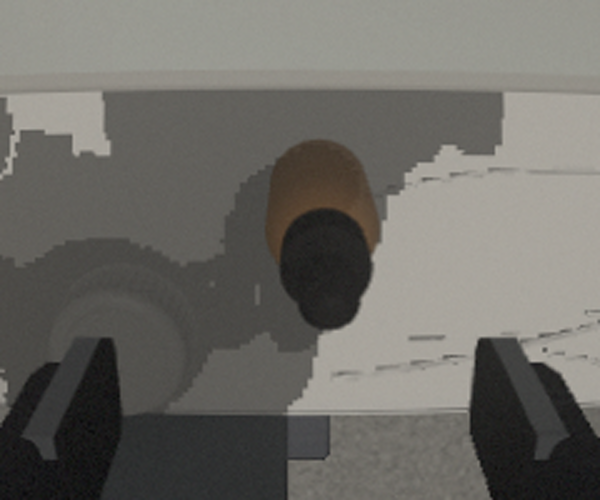

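The teat tip is at px (302,241) and the body spans 276–322, with the far base edge at row 175.6. This agrees with the estimate (.443,-.1385).

Run:
```python
from h import *
p=dict(np.load("w8.npz"))
for uv,z in (((297.5,175.6),0),((299.4,210),.066),((302.4,241),.098),((302.2,251.5),.098)): print(z,onz("wrist",uv,z,p).round(4))
```

```text
0 [ 0.46   -0.1384  0.    ]
0.066 [ 0.4519 -0.1379  0.066 ]
0.098 [ 0.4441 -0.1386  0.098 ]
0.098 [ 0.4374 -0.1386  0.098 ]
```

jog_arm(motion=[{"x": 0.1,"y": -0.8,"z": 0,"rx": 0,"ry": 0,"rz": 0,"grip": 80},{"x": 0.1,"y": -0.8,"z": -3,"rx": 0,"ry": 0,"rz": 0,"grip": 80},{"x": 0.1,"y": -0.8,"z": -6,"rx": 0,"ry": 0,"rz": 0,"grip": 80},{"x": 0.1,"y": -0.8,"z": -8.6,"rx": 0,"ry": 0,"rz": 0,"grip": 80},{"x": 0.1,"y": -0.8,"z": -8.6,"rx": 0,"ry": 0,"rz": 0,"grip": 80},{"x": 0.1,"y": -0.8,"z": -8.6,"rx": 0,"ry": 0,"rz": 0,"grip": 80}])

```text
clock: 12.55
tcp_pos: [0.4439, -0.1399, 0.0408]
tcp_rot: [-3.141, 0.002, 0.002]
contact_force: [0.8, 0.0, 0.3]
grip_width: 0.0686
grip_force: 0.0
```

jog_arm(motion=[{"x": 0,"y": 0.1,"z": -0.3,"rx": 0,"ry": 0,"rz": 0,"grip": 60},{"x": 0,"y": 0.1,"z": -0.3,"rx": 0,"ry": 0,"rz": 0,"grip": 50},{"x": 0,"y": 0.1,"z": -0.3,"rx": 0,"ry": 0,"rz": 0,"grip": 40},{"x": 0,"y": 0.1,"z": -0.3,"rx": 0,"ry": 0,"rz": 0,"grip": 30},{"x": 0,"y": 0.1,"z": -0.3,"rx": 0,"ry": 0,"rz": 0,"grip": 15},{"x": 0,"y": 0.1,"z": -0.3,"rx": 0,"ry": 0,"rz": 0,"grip": 15},{"x": 0,"y": 0.1,"z": -0.3,"rx": 0,"ry": 0,"rz": 0,"grip": 15}])

```text
clock: 13.13
tcp_pos: [0.4447, -0.1386, 0.0388]
tcp_rot: [3.141, -0.001, 0.004]
contact_force: [0.2, 0.8, 11.6]
grip_width: 0.0314
grip_force: 58.3
```

jog_arm(motion=[{"x": 0,"y": 0,"z": 2,"rx": 0,"ry": 0,"rz": 0,"grip": 15},{"x": 0,"y": 0,"z": 6,"rx": 0,"ry": 0,"rz": 0,"grip": 15},{"x": 0,"y": 0,"z": 10,"rx": 0,"ry": 0,"rz": 0,"grip": 15},{"x": 0,"y": 0,"z": 14,"rx": 0,"ry": 0,"rz": 0,"grip": 15},{"x": 0,"y": 4,"z": 14,"rx": 0,"ry": 0,"rz": 0,"grip": 15},{"x": 0,"y": 8,"z": 14,"rx": 0,"ry": 0,"rz": 0,"grip": 15},{"x": 0,"y": 12,"z": 14,"rx": 0,"ry": 0,"rz": 0,"grip": 15},{"x": 0,"y": 16,"z": 14,"rx": 0,"ry": 0,"rz": 0,"grip": 15}])

```text
clock: 13.8
tcp_pos: [0.4438, 0.023, 0.1787]
tcp_rot: [-3.141, 0.003, -0.004]
contact_force: [0.4, 0.5, -0.1]
grip_width: 0.0307
grip_force: 59.5
```

jog_arm(motion=[{"x": 0,"y": 3,"z": 0,"rx": 0,"ry": 0,"rz": 0,"grip": 15},{"x": 2,"y": 6,"z": 0,"rx": 0,"ry": 0,"rz": 0,"grip": 15},{"x": 5,"y": 8.5,"z": 0,"rx": 0,"ry": 0,"rz": 0,"grip": 15},{"x": 8,"y": 11.5,"z": 0,"rx": 0,"ry": 0,"rz": 0,"grip": 15},{"x": 12,"y": 11.5,"z": 0,"rx": 0,"ry": 0,"rz": 0,"grip": 15},{"x": 14,"y": 11.5,"z": 0,"rx": 0,"ry": 0,"rz": 0,"grip": 15},{"x": 15,"y": 11.5,"z": 0,"rx": 0,"ry": 0,"rz": 0,"grip": 15},{"x": 15,"y": 11.5,"z": 0,"rx": 0,"ry": 0,"rz": 0,"grip": 15}])

```text
clock: 14.47
tcp_pos: [0.5955, 0.1363, 0.1777]
tcp_rot: [3.142, -0.002, 0.002]
contact_force: [-0.1, 0.4, -0.5]
grip_width: 0.0314
grip_force: 59.6
```

Run:
```python
from h import *
o,p,im=snap("w9")
print(topixel(p,(.692,.1363,.033)))
for n,h in(("yel",25),("red",0)):
  for a,c,b in blobs(im,h,amin=300):
    q=b[:2]+b[2:]/2-.5; print(n,a,c,b,onz("wrist",q,.033,p).round(4))
g=cv2.cvtColor(im,cv2.COLOR_RGB2GRAY); m=(g<60).astype(np.uint8); k,l,s,c=cv2.connectedComponentsWithStats(m)
for i in range(1,k):
    if s[i,4]>500: q=s[i,:2]+s[i,2:4]/2-.5; print("dark",s[i],q,onz("wrist",q,.033,p).round(4))
cv2.imwrite("pics/w9c.png",im[:,:,::-1])
```

```text
14.47 [0.5955 0.1363 0.1777] [-0.1  0.4 -0.5] 0.0314
[287.47407504  83.46008045]
yel 1876 [401.7  89.5] [361  53  73  74] [0.6905 0.0381 0.033 ]
red 1816 [283.3 198.5] [247 158  74  72] [0.593 0.14  0.033]
dark [ 256   55   61   58 2644] [286.   83.5] [0.692  0.1376 0.033 ]
dark [ 370   63   50   56 2151] [394.5  90.5] [0.6894 0.0405 0.033 ]
dark [347 155  73  81 931] [383. 195.] [0.5918 0.0463 0.033 ]
dark [ 254  161   66   68 3311] [286.5 194.5] [0.5921 0.1373 0.033 ]
dark [   48   250   480   170 49605] [287.5 334.5] [0.4288 0.1365 0.033 ]
```

View pics/w9c.png

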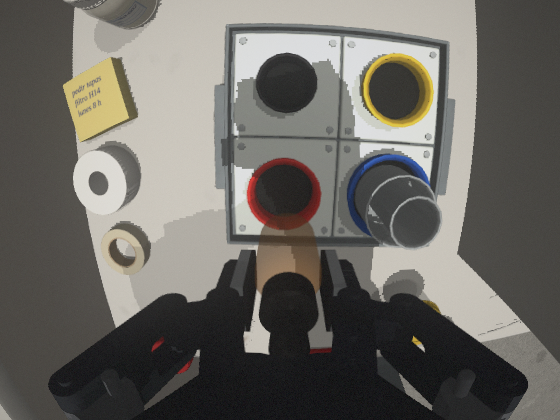

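The black cup is at (286,83.5), which casts to (.692,.137). The dropper hangs upright, body centred at column 288.

jog_arm(motion=[{"x": 3,"y": 0,"z": 0,"rx": 0,"ry": 0,"rz": 0,"grip": 15},{"x": 6,"y": 0,"z": 0,"rx": 0,"ry": 0,"rz": 0,"grip": 15},{"x": 9,"y": 0,"z": 0,"rx": 0,"ry": 0,"rz": 0,"grip": 15},{"x": 9.7,"y": 0,"z": -3,"rx": 0,"ry": 0,"rz": 0,"grip": 15},{"x": 9.7,"y": 0,"z": -6,"rx": 0,"ry": 0,"rz": 0,"grip": 15},{"x": 9.7,"y": 0,"z": -8.5,"rx": 0,"ry": 0,"rz": 0,"grip": 15},{"x": 9.7,"y": 0,"z": -8.5,"rx": 0,"ry": 0,"rz": 0,"grip": 15},{"x": 9.7,"y": 0,"z": -8.5,"rx": 0,"ry": 0,"rz": 0,"grip": 15}])

```text
clock: 15.18
tcp_pos: [0.6888, 0.1361, 0.0918]
tcp_rot: [3.141, -0.001, -0.006]
contact_force: [0.4, 0.3, 1.2]
grip_width: 0.0316
grip_force: 59.6
```

Correct by x +0.4, y +0.1, then down about 4 cm.

jog_arm(motion=[{"x": 0.4,"y": 0.1,"z": 0,"rx": 0,"ry": 0,"rz": 0,"grip": 15},{"x": 0.4,"y": 0.1,"z": -0.5,"rx": 0,"ry": 0,"rz": 0,"grip": 15},{"x": 0.4,"y": 0.1,"z": -1.3,"rx": 0,"ry": 0,"rz": 0,"grip": 15},{"x": 0.4,"y": 0.1,"z": -2.1,"rx": 0,"ry": 0,"rz": 0,"grip": 15},{"x": 0.4,"y": 0.1,"z": -2.9,"rx": 0,"ry": 0,"rz": 0,"grip": 15},{"x": 0.4,"y": 0.1,"z": -3.6,"rx": 0,"ry": 0,"rz": 0,"grip": 15},{"x": 0.4,"y": 0.1,"z": -3.8,"rx": 0,"ry": 0,"rz": 0,"grip": 15},{"x": 0.4,"y": 0.1,"z": -3.8,"rx": 0,"ry": 0,"rz": 0,"grip": 15}])

```text
clock: 15.85
tcp_pos: [0.6943, 0.1373, 0.0531]
tcp_rot: [3.141, -0.001, -0.003]
contact_force: [0.1, -0.2, 0.0]
grip_width: 0.0318
grip_force: 59.6
```

jog_arm(motion=[{"x": -0.1,"y": 0,"z": -0.1,"rx": 0,"ry": 0,"rz": 0,"grip": 15},{"x": -0.1,"y": 0,"z": -0.1,"rx": 0,"ry": 0,"rz": 0,"grip": 50},{"x": -0.1,"y": 0,"z": -0.1,"rx": 0,"ry": 0,"rz": 0,"grip": 70},{"x": -0.1,"y": 0,"z": -0.1,"rx": 0,"ry": 0,"rz": 0,"grip": 70},{"x": -0.1,"y": 0,"z": -0.1,"rx": 0,"ry": 0,"rz": 0,"grip": 70},{"x": -0.1,"y": 0,"z": 4,"rx": 0,"ry": 0,"rz": 0,"grip": 70},{"x": -0.1,"y": 0,"z": 8,"rx": 0,"ry": 0,"rz": 0,"grip": 70},{"x": -0.1,"y": 0,"z": 12,"rx": 0,"ry": 0,"rz": 0,"grip": 70}])

```text
clock: 16.52
tcp_pos: [0.6935, 0.1374, 0.1752]
tcp_rot: [3.141, -0.001, -0.002]
contact_force: [1.2, -0.3, -0.6]
grip_width: 0.06
grip_force: 0.0
```

jog_arm(motion=[{"x": -4,"y": -1,"z": 2,"rx": 0,"ry": 0,"rz": 0,"grip": 100},{"x": -8,"y": -2,"z": 2,"rx": 0,"ry": 0,"rz": 0,"grip": 100},{"x": -12,"y": -5,"z": 2,"rx": 0,"ry": 0,"rz": 0,"grip": 100},{"x": -15,"y": -7,"z": 2,"rx": 0,"ry": 0,"rz": 0,"grip": 100},{"x": -18,"y": -9,"z": 2,"rx": 0,"ry": 0,"rz": 0,"grip": 100},{"x": -21,"y": -11.5,"z": 2,"rx": 0,"ry": 0,"rz": 0,"grip": 100},{"x": -23.5,"y": -13.8,"z": 2,"rx": 0,"ry": 0,"rz": 0,"grip": 100},{"x": -23.5,"y": -13.8,"z": 0,"rx": 0,"ry": 0,"rz": 0,"grip": 100}])

```text
clock: 17.18
tcp_pos: [0.4546, -0.0048, 0.1768]
tcp_rot: [3.141, -0.009, 0.002]
contact_force: [-0.1, -0.5, -0.3]
grip_width: 0.0853
grip_force: 0.0
```

Run:
```python
from h import *
o,p,im=snap("w10")
for n,h in(("yel",25),("red",0)):
  for a,c,b in blobs(im,h,amin=300):
    print(n,a,c,b,onz("wrist",c,.064,p).round(4))
print(topixel(p,(.459,0,.069)))
T=optics.read_camera("top"); cv2.imwrite("pics/t10.png",T[:,:,::-1])
```

```text
17.18 [ 0.4546 -0.0048  0.1768] [-0.1 -0.5 -0.3] 0.0853
yel 3201 [285.  194.7] [254 163  63  64] [ 0.46   -0.0028  0.064 ]
red 1812 [130.6  51.6] [102  18  68  70] [0.5849 0.1244 0.064 ]
red 1379 [ 38.  238.2] [ 19 215  39  47] [0.4147 0.2653 0.064 ]
red 416 [197.9 257.5] [175 252  42  13] [0.4021 0.0759 0.064 ]
[281.43813225 197.62287464]
```

Run:
```python
from h import *
p=dict(np.load("w10.npz"))
print(onz("wrist",(285,226.5),.069,p)+[.027,0,0],onz("wrist",(285,163),.055,p)-[.027,0,0],onz("wrist",(254,195),.065,p),onz("wrist",(316.5,195),.065,p))
```

```text
[ 0.46120052 -0.00266286  0.069     ] [ 0.4575551  -0.00293295  0.055     ] [0.46018859 0.02240174 0.065     ] [ 0.45991453 -0.02843718  0.065     ]
```

jog_arm(motion=[{"x": 0.4,"y": 0.2,"z": -3,"rx": 0,"ry": 0,"rz": 0,"grip": 100},{"x": 0.4,"y": 0.2,"z": -6,"rx": 0,"ry": 0,"rz": 0,"grip": 100},{"x": 0.4,"y": 0.2,"z": -8,"rx": 0,"ry": 0,"rz": 0,"grip": 100},{"x": 0.4,"y": 0.2,"z": -8,"rx": 0,"ry": 0,"rz": 0,"grip": 100},{"x": 0.4,"y": 0.2,"z": -8,"rx": 0,"ry": 0,"rz": 0,"grip": 100}])

```text
clock: 17.7
tcp_pos: [0.4634, 0.0021, 0.094]
tcp_rot: [-3.142, -0.0, 0.003]
contact_force: [0.7, 0.1, -0.3]
grip_width: 0.0852
grip_force: 0.0
```

jog_arm(motion=[{"x": -0.4,"y": -0.5,"z": 0,"rx": 0,"ry": 0,"rz": 0,"grip": 100},{"x": -0.4,"y": -0.5,"z": -3,"rx": 0,"ry": 0,"rz": 0,"grip": 100},{"x": -0.4,"y": -0.5,"z": -5.5,"rx": 0,"ry": 0,"rz": 0,"grip": 100},{"x": -0.4,"y": -0.5,"z": -5.5,"rx": 0,"ry": 0,"rz": 0,"grip": 80},{"x": -0.4,"y": -0.5,"z": -5.5,"rx": 0,"ry": 0,"rz": 0,"grip": 60},{"x": -0.4,"y": -0.5,"z": -5.5,"rx": 0,"ry": 0,"rz": 0,"grip": 35},{"x": -0.4,"y": -0.5,"z": -5.5,"rx": 0,"ry": 0,"rz": 0,"grip": 35},{"x": -0.4,"y": -0.5,"z": -5.5,"rx": 0,"ry": 0,"rz": 0,"grip": 35}])

```text
clock: 18.37
tcp_pos: [0.4597, -0.0036, 0.0411]
tcp_rot: [-3.141, 0.001, -0.004]
contact_force: [-0.8, -1.0, 7.8]
grip_width: 0.0529
grip_force: 63.1
```

jog_arm(motion=[{"x": 0,"y": 0,"z": 0,"rx": 0,"ry": 0,"rz": 0,"grip": 35},{"x": 0,"y": 0,"z": 0,"rx": 0,"ry": 0,"rz": 0,"grip": 35}])

```text
clock: 18.53
tcp_pos: [0.4598, -0.0036, 0.041]
tcp_rot: [-3.141, 0.001, -0.004]
contact_force: [-0.1, -0.8, 11.6]
grip_width: 0.0523
grip_force: 63.4
```

jog_arm(motion=[{"x": 0,"y": 0,"z": 2,"rx": 0,"ry": 0,"rz": 0,"grip": 35},{"x": 0,"y": 0,"z": 6,"rx": 0,"ry": 0,"rz": 0,"grip": 35},{"x": 0,"y": 1,"z": 10,"rx": 0,"ry": 0,"rz": 0,"grip": 35},{"x": 0,"y": 2,"z": 14,"rx": 0,"ry": 0,"rz": 0,"grip": 35},{"x": 1,"y": 3,"z": 16,"rx": 0,"ry": 0,"rz": 0,"grip": 35},{"x": 5,"y": 4,"z": 16,"rx": 0,"ry": 0,"rz": 0,"grip": 35},{"x": 9,"y": 4,"z": 16,"rx": 0,"ry": 0,"rz": 0,"grip": 35},{"x": 13,"y": 4,"z": 16,"rx": 0,"ry": 0,"rz": 0,"grip": 35}])

```text
clock: 19.2
tcp_pos: [0.5905, 0.0377, 0.2021]
tcp_rot: [-3.14, -0.002, -0.005]
contact_force: [0.9, 0.0, -0.4]
grip_width: 0.0526
grip_force: 63.1
```

Run:
```python
from h import *
o,p,im=snap("w11")
for n,h in(("yel",25),("red",0)):
  for a,c,b in blobs(im,h,amin=300):
    q=b[:2]+b[2:]/2-.5; print(n,a,c,b,q,onz("wrist",q,.033,p).round(4), onz("wrist",c,o["tcp_pos"][2]+.025,p).round(4))
```

```text
19.2 [0.5905 0.0377 0.2021] [ 0.9  0.  -0.4] 0.0526
yel 1584 [290.6  80.9] [255  48  72  70] [290.5  82.5] [0.6899 0.0354 0.033 ] [0.6766 0.0368 0.2271]
yel 10687 [287.6 286.7] [228 231 120 112] [287.5 286.5] [0.4744 0.0378 0.033 ] [0.5949 0.0376 0.2271]
red 1510 [186.4 185.6] [157 151  65  65] [189. 183.] [0.5928 0.1379 0.033 ] [0.6385 0.0765 0.2271]
red 398 [ 96.5 320.5] [ 86 310  27  26] [ 99.  322.5] [0.3983 0.2985 0.033 ] [0.5675 0.137  0.2271]
red 331 [243.2 338.9] [227 334  35  11] [244. 339.] [0.3948 0.0917 0.033 ] [0.5651 0.0583 0.2271]
```

jog_arm(motion=[{"x": 4,"y": -0.2,"z": 0,"rx": 0,"ry": 0,"rz": 0,"grip": 35},{"x": 7,"y": -0.2,"z": 0,"rx": 0,"ry": 0,"rz": 0,"grip": 35},{"x": 9.9,"y": -0.2,"z": 0,"rx": 0,"ry": 0,"rz": 0,"grip": 35},{"x": 9.9,"y": -0.2,"z": -3,"rx": 0,"ry": 0,"rz": 0,"grip": 35},{"x": 9.9,"y": -0.2,"z": -7,"rx": 0,"ry": 0,"rz": 0,"grip": 35},{"x": 9.9,"y": -0.2,"z": -10.5,"rx": 0,"ry": 0,"rz": 0,"grip": 35},{"x": 9.9,"y": -0.2,"z": -10.5,"rx": 0,"ry": 0,"rz": 0,"grip": 35},{"x": 9.9,"y": -0.2,"z": -10.5,"rx": 0,"ry": 0,"rz": 0,"grip": 35}])

```text
clock: 19.92
tcp_pos: [0.6868, 0.0344, 0.0939]
tcp_rot: [3.141, -0.001, -0.005]
contact_force: [0.4, 1.1, 1.1]
grip_width: 0.0524
grip_force: 63.2
```

jog_arm(motion=[{"x": 0.3,"y": 0.1,"z": 0,"rx": 0,"ry": 0,"rz": 0,"grip": 35},{"x": 0.3,"y": 0.1,"z": -1,"rx": 0,"ry": 0,"rz": 0,"grip": 35},{"x": 0.3,"y": 0.1,"z": -1.8,"rx": 0,"ry": 0,"rz": 0,"grip": 35},{"x": 0.3,"y": 0.1,"z": -2.6,"rx": 0,"ry": 0,"rz": 0,"grip": 35},{"x": 0.3,"y": 0.1,"z": -3.4,"rx": 0,"ry": 0,"rz": 0,"grip": 35},{"x": 0.3,"y": 0.1,"z": -3.8,"rx": 0,"ry": 0,"rz": 0,"grip": 35},{"x": 0.3,"y": 0.1,"z": -3.9,"rx": 0,"ry": 0,"rz": 0,"grip": 35},{"x": 0.3,"y": 0.1,"z": -3.9,"rx": 0,"ry": 0,"rz": 0,"grip": 35}])

```text
clock: 20.58
tcp_pos: [0.6907, 0.0355, 0.0548]
tcp_rot: [3.142, -0.001, -0.001]
contact_force: [0.4, 0.2, -0.1]
grip_width: 0.0522
grip_force: 63.4
```

jog_arm(motion=[{"x": 0,"y": 0,"z": -0.1,"rx": 0,"ry": 0,"rz": 0,"grip": 80},{"x": 0,"y": 0,"z": -0.1,"rx": 0,"ry": 0,"rz": 0,"grip": 95},{"x": 0,"y": 0,"z": -0.1,"rx": 0,"ry": 0,"rz": 0,"grip": 95},{"x": 0,"y": 0,"z": -0.1,"rx": 0,"ry": 0,"rz": 0,"grip": 95},{"x": 0,"y": 0,"z": 3,"rx": 0,"ry": 0,"rz": 0,"grip": 95},{"x": 0,"y": 0,"z": 7,"rx": 0,"ry": 0,"rz": 0,"grip": 95},{"x": 0,"y": 0,"z": 11,"rx": 0,"ry": 0,"rz": 0,"grip": 95},{"x": 0,"y": 0,"z": 14,"rx": 0,"ry": 0,"rz": 0,"grip": 95}])

```text
clock: 21.25
tcp_pos: [0.6916, 0.0354, 0.1986]
tcp_rot: [-3.141, 0.001, -0.004]
contact_force: [0.8, -0.3, 0.7]
grip_width: 0.0813
grip_force: 0.0
```

jog_arm(motion=[{"x": -3,"y": 3,"z": 0,"rx": 0,"ry": 0,"rz": 0,"grip": 100},{"x": -6,"y": 6,"z": 0,"rx": 0,"ry": 0,"rz": 0,"grip": 100},{"x": -9,"y": 8.5,"z": 0,"rx": 0,"ry": 0,"rz": 0,"grip": 100},{"x": -12,"y": 11,"z": 0,"rx": 0,"ry": 0,"rz": 0,"grip": 100},{"x": -15,"y": 13.5,"z": 0,"rx": 0,"ry": 0,"rz": 0,"grip": 100},{"x": -18,"y": 16,"z": 0,"rx": 0,"ry": 0,"rz": 0,"grip": 100},{"x": -21,"y": 18.5,"z": 0,"rx": 0,"ry": 0,"rz": 0,"grip": 100},{"x": -24,"y": 21,"z": 0,"rx": 0,"ry": 0,"rz": 0,"grip": 100}])

```text
clock: 21.92
tcp_pos: [0.4495, 0.2464, 0.1957]
tcp_rot: [-3.141, 0.002, -0.001]
contact_force: [-0.5, 1.6, -0.2]
grip_width: 0.0855
grip_force: 0.0
```

jog_arm(motion=[{"x": -3.5,"y": 2.3,"z": -1,"rx": 0,"ry": 0,"rz": 0,"grip": 100},{"x": -3.5,"y": 2.3,"z": -2,"rx": 0,"ry": 0,"rz": 0,"grip": 100},{"x": -3.5,"y": 2.3,"z": -2,"rx": 0,"ry": 0,"rz": 0,"grip": 100}])

```text
clock: 22.17
tcp_pos: [0.4133, 0.2701, 0.1745]
tcp_rot: [3.141, 0.007, -0.003]
contact_force: [-0.1, 0.0, -0.6]
grip_width: 0.0854
grip_force: 0.0
```

Run:
```python
from h import *
o,p,im=snap("w12"); print(o["joint_pos"].round(2))
for a,c,b in blobs(im,0,amin=600):
    x,y,w,h=b; print(a,c,b,onz("wrist",(x+w/2-.5,y+h-.5),.069,p)+[.027,0,0],onz("wrist",(c[0],y-.5),.055,p)-[.027,0,0],onz("wrist",c,.064,p))
```

```text
22.17 [0.4133 0.2701 0.1745] [-0.1  0.  -0.6] 0.0854
[-0.78  0.41  0.11  2.18 -0.09  0.55 -2.16]
1052 [433.2  21.5] [392   0  70  43] [0.57403593 0.1611013  0.069     ] [0.56406524 0.14735713 0.055     ] [0.56751853 0.15239369 0.064     ]
3213 [286.5 199.7] [255 168  64  64] [0.416042   0.27081589 0.069     ] [0.41257502 0.27107064 0.055     ] [0.41480677 0.27093634 0.064     ]
```

jog_arm(motion=[{"x": 0.1,"y": 0.1,"z": -3,"rx": 0,"ry": 0,"rz": 0,"grip": 100},{"x": 0.1,"y": 0.1,"z": -6,"rx": 0,"ry": 0,"rz": 0,"grip": 100},{"x": 0.1,"y": 0.1,"z": -8,"rx": 0,"ry": 0,"rz": 0,"grip": 100},{"x": 0.1,"y": 0.1,"z": -8,"rx": 0,"ry": 0,"rz": 0,"grip": 100},{"x": 0.1,"y": 0.1,"z": -8,"rx": 0,"ry": 0,"rz": 0,"grip": 100}])

```text
clock: 22.63
tcp_pos: [0.4179, 0.2684, 0.0952]
tcp_rot: [3.14, -0.005, -0.001]
contact_force: [-0.5, 0.7, -0.7]
grip_width: 0.0855
grip_force: 0.0
```

jog_arm(motion=[{"x": -0.35,"y": 0.25,"z": 0,"rx": 0,"ry": 0,"rz": 0,"grip": 100},{"x": -0.35,"y": 0.25,"z": -3,"rx": 0,"ry": 0,"rz": 0,"grip": 100},{"x": -0.35,"y": 0.25,"z": -5.6,"rx": 0,"ry": 0,"rz": 0,"grip": 100},{"x": -0.35,"y": 0.25,"z": -5.6,"rx": 0,"ry": 0,"rz": 0,"grip": 80},{"x": -0.35,"y": 0.25,"z": -5.6,"rx": 0,"ry": 0,"rz": 0,"grip": 60},{"x": -0.35,"y": 0.25,"z": -5.6,"rx": 0,"ry": 0,"rz": 0,"grip": 35},{"x": -0.35,"y": 0.25,"z": -5.6,"rx": 0,"ry": 0,"rz": 0,"grip": 35},{"x": -0.35,"y": 0.25,"z": -5.6,"rx": 0,"ry": 0,"rz": 0,"grip": 35}])

```text
clock: 23.3
tcp_pos: [0.4141, 0.2724, 0.0411]
tcp_rot: [-3.14, 0.002, -0.003]
contact_force: [-1.2, -1.4, 7.7]
grip_width: 0.0528
grip_force: 62.8
```

jog_arm(motion=[{"x": 0,"y": 0,"z": 0,"rx": 0,"ry": 0,"rz": 0,"grip": 35},{"x": 0,"y": 0,"z": 0,"rx": 0,"ry": 0,"rz": 0,"grip": 35}])

```text
clock: 23.47
tcp_pos: [0.4141, 0.2723, 0.041]
tcp_rot: [-3.14, 0.002, -0.003]
contact_force: [-1.5, -1.8, 11.7]
grip_width: 0.0529
grip_force: 63.1
```

jog_arm(motion=[{"x": 0,"y": 0,"z": 2,"rx": 0,"ry": 0,"rz": 0,"grip": 35},{"x": 0,"y": 0,"z": 6,"rx": 0,"ry": 0,"rz": 0,"grip": 35},{"x": 0,"y": 0,"z": 10,"rx": 0,"ry": 0,"rz": 0,"grip": 35},{"x": 1,"y": -2,"z": 13,"rx": 0,"ry": 0,"rz": 0,"grip": 35},{"x": 4,"y": -4.5,"z": 13,"rx": 0,"ry": 0,"rz": 0,"grip": 35},{"x": 7,"y": -7.5,"z": 13,"rx": 0,"ry": 0,"rz": 0,"grip": 35},{"x": 9,"y": -10.5,"z": 13,"rx": 0,"ry": 0,"rz": 0,"grip": 35},{"x": 11,"y": -13.4,"z": 13,"rx": 0,"ry": 0,"rz": 0,"grip": 35}])

```text
clock: 24.13
tcp_pos: [0.5249, 0.1364, 0.171]
tcp_rot: [-3.141, 0.001, -0.004]
contact_force: [0.1, 0.8, -1.7]
grip_width: 0.053
grip_force: 63.1
```

Run:
```python
from h import *
o,p,im=snap("w13")
for a,c,b in blobs(im,0,amin=600):
    q=b[:2]+b[2:]/2-.5; print(a,c,b,onz("wrist",q,.033,p).round(4),onz("wrist",c,o["tcp_pos"][2]+.025,p).round(4))
```

```text
24.13 [0.5249 0.1364 0.171 ] [ 0.1  0.8 -1.7] 0.053
1953 [283.2 119.4] [244  79  80  78] [0.5918 0.1401 0.033 ] [0.5972 0.138  0.196 ]
10666 [288.2 287.2] [228 232 120 112] [0.4267 0.1367 0.033 ] [0.529  0.1362 0.196 ]
```

jog_arm(motion=[{"x": 4,"y": 0.3,"z": 0,"rx": 0,"ry": 0,"rz": 0,"grip": 35},{"x": 6.7,"y": 0.3,"z": 0,"rx": 0,"ry": 0,"rz": 0,"grip": 35},{"x": 6.7,"y": 0.3,"z": -3,"rx": 0,"ry": 0,"rz": 0,"grip": 35},{"x": 6.7,"y": 0.3,"z": -6,"rx": 0,"ry": 0,"rz": 0,"grip": 35},{"x": 6.7,"y": 0.3,"z": -7.6,"rx": 0,"ry": 0,"rz": 0,"grip": 35},{"x": 6.7,"y": 0.3,"z": -7.6,"rx": 0,"ry": 0,"rz": 0,"grip": 35},{"x": 6.7,"y": 0.3,"z": -7.6,"rx": 0,"ry": 0,"rz": 0,"grip": 35}])

```text
clock: 24.77
tcp_pos: [0.5901, 0.141, 0.0936]
tcp_rot: [3.141, -0.001, -0.002]
contact_force: [-0.7, -0.2, -0.5]
grip_width: 0.0529
grip_force: 63.1
```

jog_arm(motion=[{"x": 0.2,"y": -0.2,"z": 0,"rx": 0,"ry": 0,"rz": 0,"grip": 35},{"x": 0.2,"y": -0.2,"z": -1,"rx": 0,"ry": 0,"rz": 0,"grip": 35},{"x": 0.2,"y": -0.2,"z": -1.8,"rx": 0,"ry": 0,"rz": 0,"grip": 35},{"x": 0.2,"y": -0.2,"z": -2.6,"rx": 0,"ry": 0,"rz": 0,"grip": 35},{"x": 0.2,"y": -0.2,"z": -3.4,"rx": 0,"ry": 0,"rz": 0,"grip": 35},{"x": 0.2,"y": -0.2,"z": -3.8,"rx": 0,"ry": 0,"rz": 0,"grip": 35},{"x": 0.2,"y": -0.2,"z": -3.9,"rx": 0,"ry": 0,"rz": 0,"grip": 35},{"x": 0.2,"y": -0.2,"z": -3.9,"rx": 0,"ry": 0,"rz": 0,"grip": 35}])

```text
clock: 25.43
tcp_pos: [0.5923, 0.1389, 0.0543]
tcp_rot: [3.142, -0.001, -0.001]
contact_force: [-2.1, -0.7, 3.9]
grip_width: 0.0526
grip_force: 63.5
```

jog_arm(motion=[{"x": 0,"y": 0,"z": 0,"rx": 0,"ry": 0,"rz": 0,"grip": 80},{"x": 0,"y": 0,"z": 0,"rx": 0,"ry": 0,"rz": 0,"grip": 95},{"x": 0,"y": 0,"z": 0,"rx": 0,"ry": 0,"rz": 0,"grip": 95},{"x": 0,"y": 0,"z": 0,"rx": 0,"ry": 0,"rz": 0,"grip": 95},{"x": 0,"y": 0,"z": 3,"rx": 0,"ry": 0,"rz": 0,"grip": 95},{"x": 0,"y": 0,"z": 7,"rx": 0,"ry": 0,"rz": 0,"grip": 95},{"x": 0,"y": 0,"z": 11,"rx": 0,"ry": 0,"rz": 0,"grip": 95},{"x": 0,"y": 0,"z": 15,"rx": 0,"ry": 0,"rz": 0,"grip": 95}])

```text
clock: 26.1
tcp_pos: [0.592, 0.1388, 0.2057]
tcp_rot: [3.141, -0.001, -0.002]
contact_force: [0.5, 0.2, 0.0]
grip_width: 0.0807
grip_force: 0.0
```

jog_arm(motion=[{"x": -4,"y": 0,"z": 2,"rx": 0,"ry": 0,"rz": 0,"grip": 95},{"x": -8,"y": 0,"z": 2,"rx": 0,"ry": 0,"rz": 0,"grip": 95},{"x": -12,"y": 0,"z": 2,"rx": 0,"ry": 0,"rz": 0,"grip": 95},{"x": -15,"y": 0,"z": 2,"rx": 0,"ry": 0,"rz": 0,"grip": 95},{"x": -15,"y": 0,"z": 2,"rx": 0,"ry": 0,"rz": 0,"grip": 95},{"x": -15,"y": 0,"z": 2,"rx": 0,"ry": 0,"rz": 0,"grip": 95}])

```text
clock: 26.6
tcp_pos: [0.4412, 0.1391, 0.2248]
tcp_rot: [-3.141, -0.001, -0.001]
contact_force: [0.3, -0.2, -0.2]
grip_width: 0.0812
grip_force: 0.0
```

Run:
```python
from h import *
S=optics.read_camera("scene");T=optics.read_camera("top")
for n,im in(("top",T),("scene",S)):
  for nm,h in(("red",0),("yel",25)):
    for a,c,b in blobs(im,h,amin=200): print(n,nm,a,c,onz(n,c,.075).round(4))
f=cv2.INTER_CUBIC
a=cv2.resize(S[140:270,160:300],(400,371),interpolation=f); b=cv2.resize(T[135:235,195:300],(390,371),interpolation=f)
cv2.imwrite("pics/end.png",np.hstack([a,b])[:,:,::-1])
```

```text
top red 535 [223.4 199.3] [0.5822 0.1353 0.075 ]
top yel 511 [268.3 159.4] [0.6807 0.0338 0.075 ]
scene red 669 [223.8 232.4] [0.5722 0.1503 0.075 ]
scene yel 250 [227.8 182.9] [0.6894 0.0484 0.075 ]
scene yel 356 [134.8 260.5] [0.6358 0.3301 0.075 ]
```

View pics/end.png

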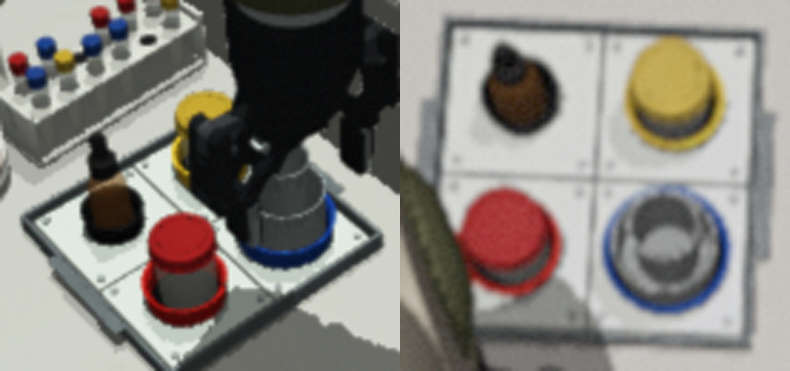

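All five parts stand upright in their cups, with the arm clear of them.

```bash
python3 -c "
from cell import ctrl
print(ctrl.sign_off())"
```

```text
the job is handed in; nothing more can be done
None
```

The job is handed in at about 27 s of the 136 s: all five parts look upright and seated in the final pictures (red and yellow jars, dropper and large beaker in their holders, small beaker nested), but sign-off returned no verdict.

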